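# Scan the label inside the press-button box

## Task

Open the red press-button box, pick up the yellow barcode scanner and aim it at the middle of the barcode label inside the box from about 10 cm away, lined up so that its window lies crosswise to the bars (its width along the row of bars), and hold it quite still there, clear of the box, for at least one and a half seconds. Then lay the scanner gently back down, right side up and lengthwise on its blue mat, let go, and leave the box open. Leave the other things on the crate where they are.

Things in the scene. Friction and masses are not known exactly. Their poses are not given: they have to be found in the camera images.
- crate: Closed grey plastic crate, fixed, 410 (x) x 760 (y) x 50 mm high, origin at the centre of its underside on the work surface; everything stands on its flat top, 50 mm above the work surface.
- box: Red plastic box, fixed to the crate, origin at the centre of its underside. Container 96 (x) x 120 (y) x 60 mm high, walls 4 mm, grey insert up to 39.5 mm, flat red lid on top. On its -x side (roughly towards the robot) a red ledge 60 mm wide (y), 54 mm high, reaches out to x = -89 mm and carries a round white button.
- button_top (a point): Centre of the flat top of the white button (28 mm across). At x = -70 mm in the box's frame, 70 mm above the crate before pressing, and it moves with the button. Press straight down.
- box_button (a joint): Travel of the button in m: 0 up, 0.010 fully pressed. It needs about 2 to 3 N pressed slowly, and stays where it is left.
- box_lid (a joint): Angle of the red lid in rad: 0 shut, about 1.5 fully open (upright). A linkage drives it from the button, 0.15 rad for each mm pressed, so the button pressed fully home opens it fully; it then stays up.
- lid_edge (a point): Middle of the lid's free edge. The lid is a plate 94 mm long (x), 120 mm wide, 5 mm thick, hinged at the box's x = 44 mm, 60 mm up; its free edge starts beside the button at x = -48 mm and swings up and away from it in an arc of 92 mm radius.
- label (a point): Centre of the white barcode label (40 mm in x, 60 mm in y), lying face up inside the box on the insert, 40 mm above the box's underside, 20 mm below the rim, at the middle of the box; hidden until the lid is open. Axes are the box's: z out of the label, y along the row of bars (each black bar runs along x).
- mat: Blue mat, fixed on the crate, 200 (x) x 90 (y) x 4 mm, origin at the centre of its underside. The scanner's place.
- scanner: Loose hand scanner of about 180 g lying on the mat, 185 mm long. Origin on its flat underside (z up), below its centre of mass. A straight yellow handle from x = -85 to +45 mm, 28 mm wide (y) and 34 mm high; black head at the +x end, 42 mm wide and 47 mm high, tipped nose-up by 30 degrees, from x = 49 to 101 mm, with a red window in its slanted underside.
- scanner_grip (a point): Grip point on the handle at the scanner's x = 0, y = 0, z = 18 mm (at the centre of mass); pinch the 28 mm width here from above.
- scanner_eye (a point): Centre of the scanner's red window, at (81, 0, 14.6) mm in the scanner's frame. Its z axis is the line of sight out of the window: in the scanner's frame (0.5, 0, -0.866), that is forward and 60 degrees downward when the scanner is level. Its y axis is the scanner's y, the width of the window, along which the scan line lies.
- hole_punch: Bystander: aluminium hole punch, 50 x 125 x 66 mm, origin at the centre of its underside.
- tape_dispenser: Bystander: green tape dispenser, 52 x 130 x 84 mm, origin at the centre of its underside.
- pen_holder: Bystander: clear acrylic pen holder, 62 x 62 x 90 mm, with pens up to 135 mm, origin at the centre of its underside.
- clip0: Bystander: black binder clip, 18 x 32 x 37 mm, origin at the centre of its underside.
- clip1: Bystander: another such binder clip.
- clip2: Bystander: another such binder clip.
There are look-alikes about, which are no part of the job. There is more than one size of the scanner; the job needs the smaller.

How it is judged:
By the outcome, as a careful person would: the job done as asked, in the order asked, and still so for the second after the job is handed in, with the robot touching nothing.
It also fails if it takes over 67 s, if anything falls off the work surface, if the arm or the gripper's body presses on something with over 40 N, if the wrist force passes 120 N, or if a joint passes its speed limit or range.

## Robot

A 7-joint arm with a two-finger parallel gripper is mounted at the origin on the work surface. World frame = base frame: x ahead of the robot, y to its left, z up, the work surface at z = 0. Lengths are in m, angles in degrees, forces in N, time in s.
With the tool pointing down it reaches from about 0.4 to 0.85 m from the base axis. Payload 4.4 kg.
Tool frame: the origin (TCP) lies at the very end of the fingers, on their centre line; the grasp point (between the pads) lies 19 mm behind it; z points along the fingers, y is the line along which they close (so a half turn about z gives the same grasp; the last joint's range is limited). The gripper opens to 94 mm and grips with 3 to 60 N. Pads are 16 mm wide; open, the fingers measure 119 mm over their backs; the gripper's body (75 mm by 177 mm) begins 78 mm behind the grasp point.
Start: joints at [-67.196, 36.005, 2.206, 86.941, -1.547, 57.084, -1.146], TCP at [0.291, 0.581, 0.205] pointing down, gripper open.
Joint ranges: [-175.42, 175.42], [-21.48, 121.26], [-71.46, 75.88], [10.55, 141.38], [-63.04, 243.04], [13.31, 113.54], [-168.57, 168.57]. Speed limits (degrees/s): [147.25, 147.25, 180, 180, 180, 180, 180].

## Interface

Orientations are given as a 3x3 rotation matrix whose columns are the frame's x, y, z axes.
In Python, from bench import get_obs, eyes, ticket gives the robot as it stands. The module is installed in compiled form; this text tells all that it offers.
- The arm moves only by the tool move_arm, never from a script. Its argument "deltas" is a list of rows, each an object with "travel": the shift along the tool's x, y, z in mm, a list of three; "spin": the turn about the tool's z in rad; "hand": the closure, from -1 (fully open) to 1 (shut). A call has 1 to 5 rows; each row is the pose to reach, as a shift and turn from the pose commanded when the call began, along the tool's axes at that moment; what a row does not reach only later rows make up. A row lasts 1/10 s, in which the tool goes at most 50 mm and 8.59 degrees, less where a joint would pass 70% of its speed; a pose out of reach is approached as far as the arm can. A call with a gripper value outside its range is refused whole. The fingers move at their own pace and stop on an object; "grip_force" is the grip in N (left out, the last holds). Time passes only in rows, so rows that repeat a pose let the fingers close. It gives the time, the measured TCP pose, the force, the opening and the grip force at its end, in the units of the state.
- get_obs(): the state, without advancing time (a new reading comes with each control period).
- eyes.camera(name): name is "scene" or "top" or "wrist"; returns a dict with "frame" (420x560x3 uint8, red, green, blue), "intrinsics" (3x3 intrinsics, pixels), "distortion" ([k1, k2, p1, p2, k3] as OpenCV has them; the pictures are not rectified), "world_to_cam" (4x4, takes a point from world to camera coordinates). Camera axes: x right, y down, z forward; pixel columns grow to the right and rows downward; lengths in m; the calibration is good to about 2 mm. A picture is of the moment at which its call begins. There is no depth.
- ticket.close_job(): hands the job in; it is judged then, once.
The state is a dict: "time_s": time; "q": joint angles; "joint_vel": joint speeds; "joint_efforts": joint torques, N m; "position": TCP position; "tool_rot": TCP orientation; "contact_force": force on the tool from outside, world axes, zero at the start; "torque": the same for the moment, N m; "opening": finger opening in m; "grasp_force": force on a finger pad.
Only numpy, scipy, OpenCV 4.12 (cv2) and the standard library are available. Lean on these libraries where they do the work, as an engineer would, in place of code of your own. Each camera call takes 0.05 s, during which the arm holds its last target. There are 200 camera calls.

## Working session

There is one attempt and no reset: what is moved stays moved. The work goes in short steps, Python scripts to look and compute and a tool call to move; the robot and the scene stay as the last step left them, time stands still between calls to the robot, and variables do not carry over. Pictures are saved under pics/ and viewed, at most 10 in all, crops included, and the job is handed in when it is done.

Besides the shell and the picture viewer there is one more tool, called as name(argument=value, ...), one argument or row to a line, values as JSON. move_arm: Moves the arm, as the interface text tells. Its arguments: {"type":"object","properties":{"deltas":{"type":"array"},"grip_force":{"type":"number"}},"required":["deltas"]}

```bash
mkdir -p pics; python3 - <<'E'
from bench import get_obs, eyes
import cv2, numpy as np
for n in ["scene","top"]:
    c=eyes.camera(n); cv2.imwrite(f"pics/{n}0.png",c["frame"][:,:,::-1])
    np.savez(f"{n}0.npz",**c)
    print(n,c["intrinsics"].round(1).tolist(),c["distortion"],c["world_to_cam"].round(3).tolist())
o=get_obs(); print(o)
E
```

```text
scene [[414.0, 0.0, 283.3], [0.0, 414.0, 203.2], [0.0, 0.0, 1.0]] [-0.06057327  0.          0.          0.          0.        ] [[-0.514, 0.857, -0.023, 0.223], [0.53, 0.297, -0.794, -0.182], [-0.674, -0.421, -0.607, 1.291], [0.0, 0.0, 0.0, 1.0]]
top [[392.0, 0.0, 283.8], [0.0, 392.0, 212.7], [0.0, 0.0, 1.0]] [-0.08668493  0.          0.          0.          0.        ] [[0.103, -0.995, -0.001, 0.013], [-0.975, -0.101, -0.199, 0.521], [0.198, 0.022, -0.98, 0.852], [0.0, 0.0, 0.0, 1.0]]
{'time_s': 0.1, 'q': array([-67.19624063,  36.05211018,   2.20512701,  86.98689626,
        -1.54796872,  57.08515242,  -1.14703981]), 'joint_vel': array([ 0.03071527, -0.06114057, -0.02572983, -0.20269373,  0.01917604,
        0.03510305, -0.03143823]), 'joint_efforts': array([ 3.99204378e-03, -5.50800490e+01,  1.14786867e+00, -1.87120736e+01,
       -5.21150697e-02,  1.91991002e-02,  3.17931733e-05]), 'position': array([0.29051008, 0.58082464, 0.20468272]), 'tool_rot': array([[-8.94331201e-01,  4.47404951e-01, -7.15497983e-04],
       [ 4.47405523e-01,  8.94329970e-01, -1.48450091e-03],
       [-2.42817697e-05, -1.64775324e-03, -9.99998642e-01]]), 'contact_force': array([-0.59389808, -0.28615496,  0.18985439]), 'torque': array([-0.00648593,  0.04351628, -0.01485984]), 'grasp_force': 0.0, 'opening': 0.09421924088114321}
```

View pics/top0.png

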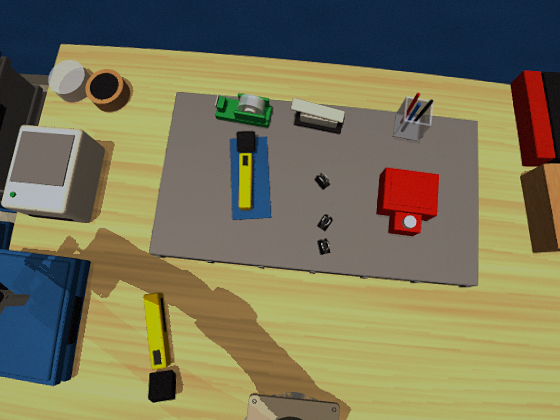

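View pics/scene0.png

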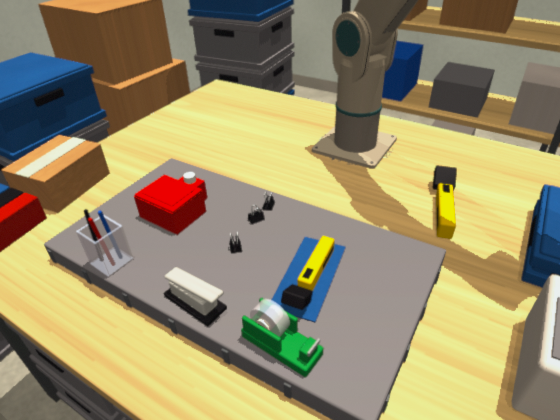

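Top view: the candidates for the scanner are the yellow scanner on the blue mat at (245,170) and the yellow one on the bare table at (158,345). The mat one looks smaller and its head points away from the robot (245,142). The red box is at (408,192) with its white button at (410,222). The red object at (540,115) is off the crate.
Scene view: the box is at (170,200), its button at (190,178), the mat scanner at (310,272) and the other scanner at (446,205).

```bash
cat > h.py <<'E'
import cv2, numpy as np
def ray(c,uv):
    p=cv2.undistortPoints(np.float64(uv).reshape(-1,1,2),c["intrinsics"],c["distortion"])[:,0]
    T=c["world_to_cam"]; R=T[:3,:3]; o=-R.T@T[:3,3]
    return o,np.c_[p,np.ones(len(p))]@R
def plane(c,uv,z):
    o,d=ray(c,uv); return o+d*((z-o[2])/d[:,2])[:,None]
def tri(c1,u1,c2,u2):
    A=[];b=[]
    for c,u in((c1,u1),(c2,u2)):
        o,d=ray(c,[u]); d=d[0]/np.linalg.norm(d); P=np.eye(3)-np.outer(d,d); A.append(P); b.append(P@o)
    x,r,_,_=np.linalg.lstsq(np.vstack(A),np.hstack(b),rcond=None)
    return x,np.sqrt(r)
def mask(c,name,roi=None):
    h=cv2.cvtColor(c["frame"],cv2.COLOR_RGB2HSV); H,S,V=h[...,0],h[...,1].astype(int),h[...,2]
    m={"yellow":(H>24)&(H<33)&(S>215)&(V>90),"blue":(H>100)&(H<118)&(S>130)&(V>50),
       "red":((H<6)|(H>174))&(S>180)&(V>60),"white":(S<40)&(V>150)}[name].astype(np.uint8)
    if roi: z=np.zeros_like(m); a,b,e,f=roi; z[b:f,a:e]=m[b:f,a:e]; m=z
    return m
def big(m):
    cs,_=cv2.findContours(m,cv2.RETR_EXTERNAL,cv2.CHAIN_APPROX_NONE); return max(cs,key=cv2.contourArea)
def cen(k): M=cv2.moments(k); return np.array([M["m10"],M["m01"]])/M["m00"]
E
cat > m1.py <<'E'
from h import *
L=lambda n:{k:v for k,v in np.load(n+"0.npz").items()}
t,s=L("top"),L("scene")
np.set_printoptions(precision=4,suppress=True)
bt=cen(big(mask(t,"white",(395,208,425,236)))); bs=cen(big(mask(s,"white",(178,168,202,188))))
print("button",bt,bs,*tri(t,bt,s,bs))
for nm,roi,rs in (("mat",(222,125,275,215),(260,220,350,300)),("far",(135,285,180,380),(425,180,465,240))):
    k=big(mask(t,"yellow",roi)); k2=big(mask(s,"yellow",rs))
    x,r=tri(t,cen(k),s,cen(k2)); W=plane(t,k[:,0],x[2])[:,:2]*1000
    q=cv2.minAreaRect(W.astype(np.float32)); print(nm,x,r,q)
    q=cv2.minAreaRect(plane(s,k2[:,0],x[2])[:,:2].astype(np.float32)*1000); print(" scene",q)
# mat
k=big(mask(t,"blue",(222,125,275,225))); W=plane(t,k[:,0],.054)[:,:2]*1000
print("mat",cv2.minAreaRect(W.astype(np.float32)), cv2.approxPolyDP(k,5,True)[:,0].tolist())
k=big(mask(t,"red",(365,155,450,240))); print("red top",cv2.approxPolyDP(k,2.5,True)[:,0].tolist())
k=big(mask(s,"red",(125,165,215,235))); print("red scene",cv2.approxPolyDP(k,2.5,True)[:,0].tolist())
a=cv2.resize(t["frame"][150:250,365:455],None,fx=4,fy=4,interpolation=cv2.INTER_CUBIC)
b=cv2.resize(t["frame"][120:220,220:285],None,fx=4,fy=4,interpolation=cv2.INTER_CUBIC)
cv2.imwrite("pics/crop1.png",np.hstack([a,b])[...,::-1])
E
python3 m1.py
```

```text
button [409.7158 221.193 ] [189.4552 172.3029] [ 0.5113 -0.2029  0.1263] [0.0006]
mat [0.5769 0.1613 0.0806] [0.0016] ((578.4253540039062, 163.21221923828125), (128.17811584472656, 24.904830932617188), 6.9327778816223145)
 scene ((571.86572265625, 159.81582641601562), (128.56558227539062, 26.500032424926758), 6.110078811645508)
far [0.211  0.3283 0.0339] [0.0004] ((216.66656494140625, 329.89752197265625), (158.89659118652344, 33.28342819213867), 15.143345832824707)
 scene ((203.5181884765625, 325.2861633300781), (160.0406036376953, 34.67549133300781), 14.286635398864746)
mat ((593.5340576171875, 155.55764770507812), (198.36305236816406, 88.3306655883789), 9.197770118713379) [[266, 137], [256, 137], [250, 152], [250, 211], [237, 207], [239, 152], [230, 139], [233, 219], [270, 217]]
red top [[385, 168], [382, 172], [385, 174], [382, 206], [378, 213], [394, 213], [394, 225], [389, 232], [413, 235], [420, 231], [422, 218], [436, 214], [438, 174]]
red scene [[163, 175], [134, 196], [140, 216], [177, 233], [204, 211], [204, 184], [198, 178], [187, 184], [182, 177], [177, 180]]
```

View pics/crop1.png

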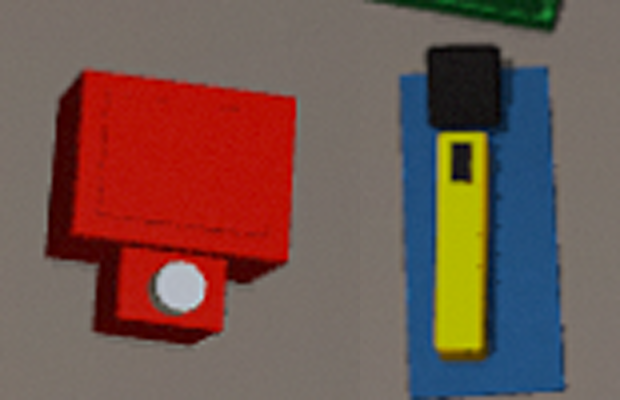

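The crop confirms both choices. The mat scanner has a 128 x 25 mm handle, the small one, and its head is at the +x end; the table one measures 160 x 33 mm. The box lid faces up, with the ledge and button toward the robot.

```bash
cat >> h.py <<'E'
def goto(p,yaw=None,o=None):
    "travel (mm, tool axes) and spin (rad) from the measured pose; yaw = heading of tool x (deg)"
    from bench import get_obs
    o=o or get_obs(); R=o["tool_rot"]; d=R.T@(np.array(p)-o["position"])*1000
    y0=np.degrees(np.arctan2(R[1,0],R[0,0])); sp=0 if yaw is None else -np.radians((yaw-y0+180)%360-180)
    print("at",o["position"].round(4),"yaw %.1f"%y0,"F",o["contact_force"].round(1),"t",round(o["time_s"],2),"-> travel",d.round(1),"spin %.3f"%sp)
E
python3 - <<'E'
from h import *
t={k:v for k,v in np.load("top0.npz").items()}; s={k:v for k,v in np.load("scene0.npz").items()}
for c,roi in((t,(365,155,450,240)),(s,(125,165,215,235))):
    m=mask(c,"red",roi); V=c["frame"].max(2); v=V[m>0]; print(np.percentile(v,[10,30,50,70,90]))
m=mask(t,"red",(365,155,450,240))&(t["frame"].max(2)>195).astype(np.uint8)
m=cv2.morphologyEx(m,cv2.MORPH_CLOSE,np.ones((3,3))); m=cv2.morphologyEx(m,cv2.MORPH_OPEN,np.ones((34,34)))
k=big(m); 
for z in(.112,.115): print(z,cv2.minAreaRect(plane(t,k[:,0],z)[:,:2].astype(np.float32)*1000))
# hand corners of lid from the crop
u=np.array([[386.2,167.5],[438.7,174.5],[436.8,215.7],[383.2,209]])
P=plane(t,u,.115); print(P.round(4), P.mean(0)); print(np.linalg.norm(np.roll(P,-1,0)-P,axis=1))
goto((.4,.5,.30),176)
E
```

```text
[ 80. 182. 183. 184. 185.]
[ 98. 104. 155. 236. 237.]Traceback (most recent call last):
  File "<stdin>", line 7, in <module>
  File "h.py", line 21, in big
    cs,_=cv2.findContours(m,cv2.RETR_EXTERNAL,cv2.CHAIN_APPROX_NONE); return max(cs,key=cv2.contourArea)
                                                                             ~~~^^^^^^^^^^^^^^^^^^^^^^^^
ValueError: max() iterable argument is empty
```

move_arm(
  deltas=[
    {"travel":[0,0,-50],"spin":0,"hand":1},
    {"travel":[0,0,-100],"spin":0,"hand":1},
  ],
)

```text
time_s: 0.3
position: [0.2901, 0.5801, 0.3046]
tool_rot: [[-0.894, 0.447, -0.002], [0.447, 0.894, -0.005], [-0.0, -0.005, -1.0]]
contact_force: [1.2, 0.4, -0.0]
opening: 0.0813
grasp_force: 0.0
```

```bash
python3 - <<'E'
from h import *
np.set_printoptions(precision=4,suppress=True)
t={k:v for k,v in np.load("top0.npz").items()}; s={k:v for k,v in np.load("scene0.npz").items()}
m=mask(t,"red",(365,155,450,240))&(t["frame"].max(2)>150).astype(np.uint8)
m=cv2.morphologyEx(m,cv2.MORPH_CLOSE,np.ones((3,3))); m=cv2.morphologyEx(m,cv2.MORPH_OPEN,np.ones((30,34)))
k=big(m); print(cv2.minAreaRect(plane(t,k[:,0],.115)[:,:2].astype(np.float32)*1000))
u=np.array([[386.2,167.5],[438.7,174.5],[436.8,215.7],[383.2,209]])
P=plane(t,u,.115); print(P, P.mean(0)); print(np.linalg.norm(np.roll(P,-1,0)-P,axis=1))
e=P[1]-P[0]; f=P[2]-P[3]; print(np.degrees(np.arctan2(e[1],e[0])),np.degrees(np.arctan2(f[1],f[0])))
goto((.5,-.2,.30),173)
E
```

```text
((575.9542236328125, -209.6067657470703), (95.91521453857422, 112.5534896850586), 2.818345546722412)
[[ 0.6288 -0.149   0.115 ]
 [ 0.6255 -0.2674  0.115 ]
 [ 0.5316 -0.2651  0.115 ]
 [ 0.5343 -0.147   0.115 ]] [ 0.58   -0.2071  0.115 ]
[0.1184 0.0939 0.1181 0.0945]
-91.60124548711775 -91.30117941797155
at [0.2901 0.5801 0.3046] yaw 153.4 F [ 1.2  0.4 -0. ] t 0.3 -> travel [-536.6 -603.8    7.8] spin -0.342
```

move_arm(
  deltas=[
    {"travel":[-31,-35,0],"spin":-0.03,"hand":1},
    {"travel":[-62,-70,0],"spin":-0.06,"hand":1},
    {"travel":[-93,-105,0],"spin":-0.09,"hand":1},
    {"travel":[-124,-140,0],"spin":-0.12,"hand":1},
    {"travel":[-155,-175,0],"spin":-0.15,"hand":1},
  ],
)

```text
time_s: 0.8
position: [0.3512, 0.3534, 0.3052]
tool_rot: [[-0.952, 0.307, -0.0], [0.307, 0.952, -0.0], [0.0, -0.0, -1.0]]
contact_force: [0.1, -0.1, -0.1]
opening: 0.0415
grasp_force: 0.0
```

```bash
python3 -c "
from h import *
goto((.5,-.2,.30),178.5)"
```

```text
at [0.3512 0.3534 0.3052] yaw 162.1 F [ 0.1 -0.1 -0.1] t 0.8 -> travel [-311.7 -480.8    5.4] spin -0.286
```

move_arm(
  deltas=[
    {"travel":[-26,-40,0],"spin":-0.03,"hand":1},
    {"travel":[-52,-80,0],"spin":-0.06,"hand":1},
    {"travel":[-78,-120,0],"spin":-0.09,"hand":1},
    {"travel":[-104,-160,0],"spin":-0.12,"hand":1},
    {"travel":[-130,-200,0],"spin":-0.15,"hand":1},
  ],
)

```text
time_s: 1.3
position: [0.4129, 0.1232, 0.3054]
tool_rot: [[-0.987, 0.162, -0.0], [0.162, 0.987, 0.0], [0.0, 0.0, -1.0]]
contact_force: [1.6, 0.1, 0.2]
opening: 0.0023
grasp_force: 0.0
```

```bash
python3 -c "
from h import *
goto((.5,-.2,.30),178.5)"
```

```text
at [0.4129 0.1232 0.3054] yaw 170.7 F [1.6 0.1 0.2] t 1.3 -> travel [-138.2 -304.9    5.4] spin -0.136
```

move_arm(
  deltas=[
    {"travel":[-20,-44,0],"spin":-0.03,"hand":1},
    {"travel":[-40,-88,0],"spin":-0.06,"hand":1},
    {"travel":[-60,-132,0],"spin":-0.09,"hand":1},
    {"travel":[-80,-176,0],"spin":-0.12,"hand":1},
    {"travel":[-100,-218,0],"spin":-0.136,"hand":1},
  ],
)

```text
time_s: 1.8
position: [0.476, -0.1083, 0.3054]
tool_rot: [[-1.0, 0.027, -0.0], [0.027, 1.0, 0.0], [0.0, 0.0, -1.0]]
contact_force: [0.5, 0.3, 0.4]
opening: 0.0003
grasp_force: 0.0
```

```bash
python3 -c "
from h import *
goto((.46,-.2,.30),178.5)"
```

```text
at [ 0.476  -0.1083  0.3054] yaw 178.4 F [0.5 0.3 0.4] t 1.8 -> travel [ 13.5 -92.1   5.4] spin -0.001
```

move_arm(
  deltas=[
    {"travel":[7,-46,0],"spin":0,"hand":1},
    {"travel":[14,-92,0],"spin":0,"hand":1},
    {"travel":[14,-92,0],"spin":0,"hand":1},
    {"travel":[14,-92,0],"spin":0,"hand":1},
  ],
)

```text
time_s: 2.2
position: [0.4589, -0.1985, 0.3051]
tool_rot: [[-1.0, 0.031, -0.001], [0.031, 1.0, 0.001], [0.001, 0.001, -1.0]]
contact_force: [0.2, 0.6, -0.1]
opening: 0.0006
grasp_force: 0.0
```

```bash
python3 - <<'E'
from bench import eyes
from h import *
c=eyes.camera("wrist"); np.savez("w1.npz",**c); cv2.imwrite("pics/w1.png",c["frame"][...,::-1])
T=c["world_to_cam"]; print(-T[:3,:3].T@T[:3,3],T[2,:3])
goto((.511,-.203,.20),178.5)
E
```

```text
[ 0.38643867 -0.19558753  0.48386254] [ 0.25022799 -0.00829034 -0.96815145]
at [ 0.4595 -0.197   0.3051] yaw 178.4 F [ 0.4  0.9 -0.4] t 2.25 -> travel [-51.7  -4.7 105.1] spin -0.002
```

View pics/w1.png

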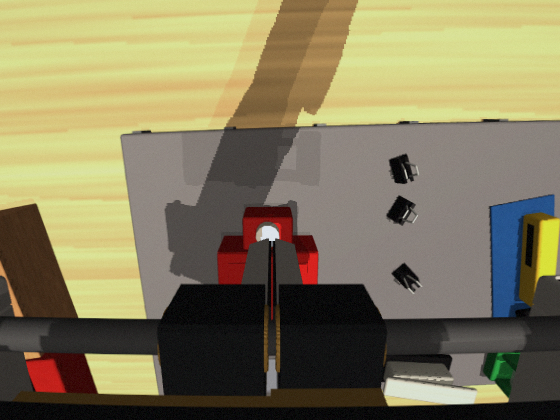

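Wrist view: the ledge front edge runs from (244,208) to (292,208), the button is at (268,234) just ahead of the finger tips, and the box spans columns 219 to 318. Now I'll compute the ledge position.

```bash
python3 - <<'E'
from h import *
np.set_printoptions(precision=4,suppress=True)
w={k:v for k,v in np.load("w1.npz").items()}; t={k:v for k,v in np.load("top0.npz").items()}
print(plane(w,[[244,208],[292,207.5]],.104)); print(plane(w,[[219,237],[317,236]],.114))
k=big(mask(w,"red",(200,195,330,300))); print(cv2.approxPolyDP(k,2,True)[:,0].tolist())
# height check of ledge-front corners from the top picture (crop pixel /4 + offset)
print(plane(t,[[365+119/4,150+315/4],[365+222/4,150+331/4]],.104))
for a,b in(([244,208],[365+119/4+.0,150+315/4]),([292,207.5],[365+222/4,150+331/4])): pass
print(tri(w,[244,208],t,[365+222/4,150+319/4]),tri(w,[292,207.5],t,[365+119/4,150+315/4]))
E
```

```text
[[ 0.4819 -0.2309  0.104 ]
 [ 0.483  -0.1749  0.104 ]]
[[ 0.5132 -0.2609  0.114 ]
 [ 0.5155 -0.147   0.114 ]]
[[291, 217], [276, 217], [273, 214], [265, 214], [265, 217], [243, 217], [243, 248], [247, 249], [251, 242], [256, 241], [255, 229], [259, 223], [266, 220], [277, 225], [280, 239], [292, 242]]
[[ 0.4957 -0.1772  0.104 ]
 [ 0.4926 -0.2341  0.104 ]]
(array([ 0.4922, -0.2337,  0.0969]), array([0.012])) (array([ 0.4898, -0.176 ,  0.1025]), array([0.0089]))
```

move_arm(
  deltas=[
    {"travel":[-25,-6,48],"spin":0,"hand":1},
    {"travel":[-50,-6,90],"spin":0,"hand":1},
    {"travel":[-50,-6,130],"spin":0,"hand":1},
    {"travel":[-50,-6,166],"spin":0,"hand":1},
    {"travel":[-50,-6,166],"spin":0,"hand":1},
  ],
  grip_force=20,
)

```text
time_s: 2.75
position: [0.5066, -0.2011, 0.1351]
tool_rot: [[-1.0, 0.024, -0.009], [0.024, 1.0, 0.005], [0.009, 0.004, -1.0]]
contact_force: [-1.1, 0.2, -0.4]
opening: 0.0001
grasp_force: 0.0
```

```bash
python3 - <<'E'
from h import *
goto((.509,-.204,.110),178.5)
E
```

```text
at [ 0.5066 -0.2011  0.1351] yaw 178.6 F [-1.1  0.2 -0.4] t 2.75 -> travel [-2.7 -2.9 25.1] spin 0.002
```

Next is a slow press at about 2 mm per row, watching the force.

move_arm(
  deltas=[
    {"travel":[-2,0,4],"spin":0,"hand":1},
    {"travel":[-2,0,8],"spin":0,"hand":1},
    {"travel":[-2,0,12],"spin":0,"hand":1},
    {"travel":[-2,0,15],"spin":0,"hand":1},
    {"travel":[-2,0,17],"spin":0,"hand":1},
  ],
)

```text
time_s: 3.25
position: [0.5117, -0.2054, 0.123]
tool_rot: [[-1.0, 0.028, 0.001], [0.028, 1.0, -0.0], [-0.001, -0.0, -1.0]]
contact_force: [-0.6, 0.2, 0.2]
opening: 0.0003
grasp_force: 0.0
```

move_arm(
  deltas=[
    {"travel":[0,0,1.5],"spin":0,"hand":1},
    {"travel":[0,0,3],"spin":0,"hand":1},
    {"travel":[0,0,4.5],"spin":0,"hand":1},
  ],
)

```text
time_s: 3.55
position: [0.5115, -0.2054, 0.1181]
tool_rot: [[-1.0, 0.028, 0.0], [0.028, 1.0, -0.0], [-0.0, -0.0, -1.0]]
contact_force: [-0.5, -0.3, 2.7]
opening: 0.0005
grasp_force: 0.9
```

move_arm(
  deltas=[
    {"travel":[0,0,1.2],"spin":0,"hand":1},
    {"travel":[0,0,2.4],"spin":0,"hand":1},
    {"travel":[0,0,3.6],"spin":0,"hand":1},
    {"travel":[0,0,4.8],"spin":0,"hand":1},
    {"travel":[0,0,6],"spin":0,"hand":1},
  ],
)

```text
time_s: 4.05
position: [0.5115, -0.2054, 0.1119]
tool_rot: [[-1.0, 0.028, 0.0], [0.028, 1.0, -0.0], [-0.0, -0.0, -1.0]]
contact_force: [0.9, -1.3, 0.9]
opening: 0.0006
grasp_force: 0.7
```

move_arm(
  deltas=[
    {"travel":[0,0,1],"spin":0,"hand":1},
    {"travel":[0,0,2],"spin":0,"hand":1},
  ],
)

```text
time_s: 4.25
position: [0.5115, -0.2054, 0.1102]
tool_rot: [[-1.0, 0.028, 0.0], [0.028, 1.0, -0.0], [-0.0, -0.0, -1.0]]
contact_force: [-1.4, 0.9, 12.3]
opening: 0.0002
grasp_force: 6.1
```

move_arm(
  deltas=[
    {"travel":[0,0,0.4],"spin":0,"hand":1},
    {"travel":[0,0,0.4],"spin":0,"hand":1},
    {"travel":[0,0,0.4],"spin":0,"hand":1},
  ],
)

```text
time_s: 4.55
position: [0.5115, -0.2054, 0.1103]
tool_rot: [[-1.0, 0.028, 0.001], [0.028, 1.0, -0.0], [-0.001, 0.0, -1.0]]
contact_force: [-1.1, -0.3, 7.7]
opening: 0.0007
grasp_force: 3.7
```

move_arm(
  deltas=[
    {"travel":[0,0,-5],"spin":0,"hand":1},
    {"travel":[5,0,-30],"spin":0,"hand":1},
    {"travel":[20,0,-75],"spin":0,"hand":1},
    {"travel":[40,20,-120],"spin":0,"hand":1},
    {"travel":[40,60,-150],"spin":0,"hand":0.5},
  ],
)

```text
time_s: 5.05
position: [0.4709, -0.1492, 0.2603]
tool_rot: [[-0.999, 0.035, 0.0], [0.035, 0.999, -0.002], [-0.0, -0.002, -1.0]]
contact_force: [1.3, 0.6, 0.3]
opening: 0.0052
grasp_force: 0.0
```

move_arm(
  deltas=[
    {"travel":[0,48,0],"spin":-0.02,"hand":-0.3},
    {"travel":[0,96,0],"spin":-0.04,"hand":-0.3},
    {"travel":[0,144,0],"spin":-0.06,"hand":-0.3},
    {"travel":[0,192,0],"spin":-0.08,"hand":-0.3},
    {"travel":[0,240,0],"spin":-0.1,"hand":-0.3},
  ],
)

```text
time_s: 5.55
position: [0.4792, 0.0956, 0.2581]
tool_rot: [[-0.997, -0.073, -0.0], [-0.073, 0.997, 0.0], [0.0, 0.0, -1.0]]
contact_force: [1.0, -0.1, -1.0]
opening: 0.0452
grasp_force: 0.0
```

```bash
python3 - <<'E'
from h import *
from bench import eyes
for n in("top","scene"):
    c=eyes.camera(n); np.savez(n+"1.npz",**c)
    if n=="top": a=cv2.resize(c["frame"][100:260,200:480],None,fx=2.8,fy=2.8,interpolation=cv2.INTER_CUBIC)
    else: b=cv2.resize(c["frame"][130:300,100:360],None,fx=2,fy=2)
cv2.imwrite("pics/top1.png",a[...,::-1])
c=eyes.camera("wrist"); np.savez("w2.npz",**c)
goto((.577,.16,.25),186)
E
```

```text
at [0.4791 0.0974 0.2577] yaw -175.4 F [-0.3 -1.1 -0.2] t 5.7 -> travel [-102.6   54.6    7.6] spin -0.025
```

View pics/top1.png

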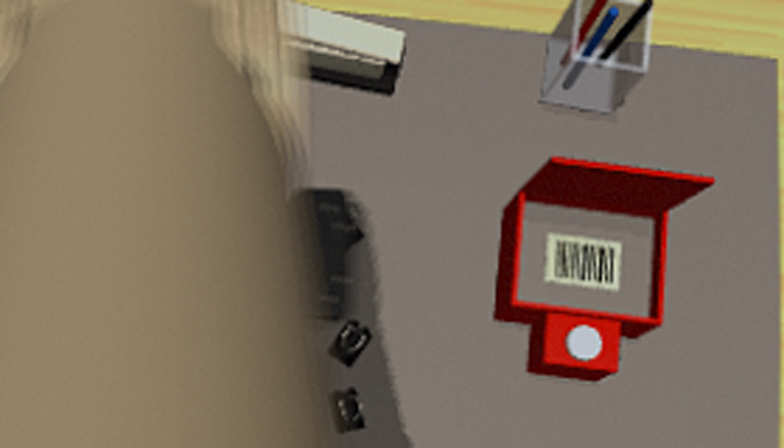

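The lid stands fully open. The label is at about (583,262) in the crop, which is (408,194) in the full picture. Now I'll measure the label, and the scanner from the wrist.

```bash
python3 - <<'E'
from h import *
np.set_printoptions(precision=4,suppress=True)
L=lambda n:{k:v for k,v in np.load(n+".npz").items()}
t,s,w=L("top1"),L("scene1"),L("w2"); t0=L("top0"); s0=L("scene0")
u=np.array([[547,233],[622,241],[617,290],[544,282]])/2.8+[200,100]-.3
P=plane(t,u,.09); print(P,P.mean(0)); e=P[1]-P[0]; f=P[2]-P[3]; g=P[0]-P[3]; print([np.degrees(np.arctan2(v[1],v[0])) for v in(e,f,g)],np.linalg.norm(e),np.linalg.norm(g))
# inner label by mask
m=np.zeros(t["frame"].shape[:2],np.uint8); x0,y0,x1,y1=390,178,427,208
F=t["frame"][y0:y1,x0:x1].astype(int); m[y0:y1,x0:x1]=((F.max(2)>150)&(F[...,0]-F[...,2]<90)&(F[...,1]>140))
m=cv2.morphologyEx(m,cv2.MORPH_CLOSE,np.ones((5,5))); k=big(m)
print(cv2.minAreaRect(plane(t,k[:,0],.09)[:,:2].astype(np.float32)*1000))
bs=cen(big(mask(s,"white",(178,168,202,195)))); bt=cen(big(mask(t,"white",(395,208,425,236)))); print("button now",tri(t,bt,s,bs))
b=cv2.resize(s["frame"][150:250,110:240],None,fx=3,fy=3,interpolation=cv2.INTER_CUBIC)
b=cv2.copyMakeBorder(b,0,120,0,10,cv2.BORDER_CONSTANT)
cv2.imwrite("pics/s1w2.png",np.hstack([b,w["frame"]])[:,-790:,::-1] if b.shape[0]==420 else b)
E
```

```text
[[ 0.6033 -0.1769  0.09  ]
 [ 0.6032 -0.2385  0.09  ]
 [ 0.562  -0.2356  0.09  ]
 [ 0.5624 -0.1762  0.09  ]] [ 0.5828 -0.2068  0.09  ]
[np.float64(-90.11248272786736), np.float64(-90.3700618224105), np.float64(-0.9045159306923669)] 0.06160353547178006 0.04092692373261856
((583.1737060546875, -206.95167541503906), (60.934349060058594, 40.955867767333984), 88.73702239990234)
button now (array([ 0.5106, -0.2014,  0.1236]), array([0.0018]))
```

View pics/s1w2.png

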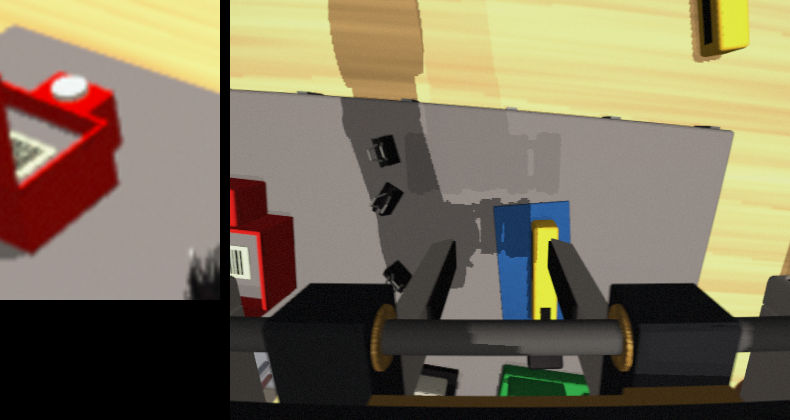

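Scene crop: the button is down and the label shows inside the open box. Wrist view: the mat scanner's rear end is at about (313,221) in the wrist picture, and the dark slot marks its head end. Now I'll triangulate the scanner and the mat between the wrist and top views.

```bash
python3 - <<'E'
from h import *
np.set_printoptions(precision=4,suppress=True)
L=lambda n:{k:v for k,v in np.load(n+".npz").items()}
w,t,s=L("w2"),L("top0"),L("scene0")
m=mask(w,"yellow",(280,190,350,330)); k=big(m)
for r in (219,221,223,225,230,235,240,260,280,300):
    c=np.flatnonzero(m[r]); print(r,c.min() if len(c) else None,c.max() if len(c) else None)
print(cv2.approxPolyDP(k,2,True)[:,0].tolist())
k=big(mask(w,"blue",(255,190,350,330))); print("blue w",cv2.approxPolyDP(k,2,True)[:,0].tolist())
k=big(mask(t,"yellow",(222,125,275,215))); print("y top",cv2.approxPolyDP(k,1.5,True)[:,0].tolist())
# mat near corners: top vs wrist
for a,b in(([233,219],[338,202]),([270,217],[264,206])): print("mat corner",tri(t,a,w,b))
print(plane(t,[[230,139],[266,137],[270,217],[233,219]],.054))
E
```

```text
Traceback (most recent call last):
  File "h.py", line 21, in big
    cs,_=cv2.findContours(m,cv2.RETR_EXTERNAL,cv2.CHAIN_APPROX_NONE); return max(cs,key=cv2.contourArea)
                                                                             ~~~^^^^^^^^^^^^^^^^^^^^^^^^
ValueError: max() iterable argument is empty
```

```bash
cat > m2.py <<'E'
from h import *
np.set_printoptions(precision=4,suppress=True)
L=lambda n:{k:v for k,v in np.load(n+".npz").items()}
w,t,s=L("w2"),L("top0"),L("scene0")
h=cv2.cvtColor(w["frame"],cv2.COLOR_RGB2HSV); print("hsv",h[250,313])
m=((h[...,0]>22)&(h[...,0]<36)&(h[...,1]>150)&(h[...,2]>60)).astype(np.uint8); m[:190]=0;m[:,:280]=0;m[:,350:]=0;m[330:]=0
for r in (219,221,223,225,230,235,240,260,280,300):
    c=np.flatnonzero(m[r]); print(r,c.min() if len(c) else None,c.max() if len(c) else None,h[r,313,2])
k=big(mask(w,"blue",(255,190,350,330))); print("blue w",cv2.approxPolyDP(k,2,True)[:,0].tolist())
k=big(mask(t,"yellow",(222,125,275,215))); print("y top",cv2.approxPolyDP(k,1.5,True)[:,0].tolist())
for a,b in(([233,219],[338,202]),([270,217],[264,206])): print("mat corner",tri(t,a,w,b))
print(plane(t,[[230,139],[266,137],[270,217],[233,219]],.054))
E
python3 m2.py
```

```text
hsv [ 31 183 234]
219 None None 142
221 319 319 103
223 None None 109
225 None None 110
230 307 327 235
235 307 327 235
240 307 320 234
260 306 317 234
280 302 321 235
300 304 326 234
blue w [[338, 201], [264, 207], [274, 319], [300, 319], [300, 222], [303, 219], [323, 219], [329, 228], [329, 239], [339, 242]]
y top [[241, 153], [240, 207], [249, 207], [250, 153]]
mat corner (array([0.4893, 0.1813, 0.0565]), array([0.0001]))
mat corner (array([0.5021, 0.0966, 0.0558]), array([0.0015]))
[[0.6832 0.2144 0.054 ]
 [0.6969 0.1287 0.054 ]
 [0.5032 0.0975 0.054 ]
 [0.4898 0.1816 0.054 ]]
```

```bash
cat >> m2.py <<'E'
print("---")
c=[i for i in range(219,235) if (m[i].sum()>12)]; print("first row",c[0], np.flatnonzero(m[c[0]])[[0,-1]])
r=c[0]
print(tri(t,[250,207.5],w,[306.5,r]),tri(t,[240,207.5],w,[327.5,r]))
print(plane(w,[[306.5,r],[327.5,r]],.088), plane(t,[[250.5,207.5],[239.5,207.5],[240.5,152.5],[250.5,152.5]],.088))
hs=L("scene1")
for z in(.088,): 
    A=plane(w,[[306.5,r],[327.5,r]],z).mean(0); print("rear",A)
E
python3 m2.py | sed -n '/---/,$p'
```

```text
---
first row 227 [304 325]
(array([0.5139, 0.1432, 0.0857]), array([0.0012])) (array([0.5089, 0.1639, 0.0971]), array([0.0014]))
[[0.513  0.1437 0.088 ]
 [0.5111 0.1665 0.088 ]] [[0.5137 0.1411 0.088 ]
 [0.5112 0.1654 0.088 ]
 [0.6395 0.1795 0.088 ]
 [0.6418 0.1567 0.088 ]]
rear [0.512  0.1551 0.088 ]
```

```bash
python3 -c "
from h import *
goto((.5965,.1638,.11),186.4)"
```

```text
at [0.4791 0.0974 0.2577] yaw -175.4 F [-0.3 -1.1 -0.2] t 5.7 -> travel [-122.5   56.7  147.6] spin -0.032
```

move_arm(
  deltas=[
    {"travel":[-42,19,0],"spin":-0.011,"hand":-0.4},
    {"travel":[-84,38,10],"spin":-0.022,"hand":-0.4},
    {"travel":[-122,57,30],"spin":-0.032,"hand":-0.4},
    {"travel":[-122,57,75],"spin":-0.032,"hand":-0.4},
    {"travel":[-122,57,110],"spin":-0.032,"hand":-0.4},
  ],
)

```text
time_s: 6.2
position: [0.5977, 0.1576, 0.1456]
tool_rot: [[-0.995, -0.103, -0.001], [-0.103, 0.995, -0.002], [0.001, -0.001, -1.0]]
contact_force: [-0.8, -0.3, -0.6]
opening: 0.0658
grasp_force: 0.0
```

move_arm(
  deltas=[
    {"travel":[0,0,0],"spin":0,"hand":-0.4},
    {"travel":[0,0,0],"spin":0,"hand":-0.4},
  ],
)

```text
time_s: 6.4
position: [0.5975, 0.1577, 0.1483]
tool_rot: [[-0.995, -0.102, -0.001], [-0.102, 0.995, -0.001], [0.001, -0.001, -1.0]]
contact_force: [0.3, -0.3, 0.9]
opening: 0.0658
grasp_force: 0.0
```

```bash
python3 - <<'E'
from h import *
from bench import eyes
c=eyes.camera("wrist"); np.savez("w3.npz",**c); cv2.imwrite("pics/w3.png",c["frame"][...,::-1])
goto((.5965,.1638,.059),186.4)
E
```

```text
at [0.5985 0.1582 0.1496] yaw -174.1 F [-0.   0.4  0.4] t 6.45 -> travel [ 1.6  5.8 90.6] spin -0.009
```

View pics/w3.png

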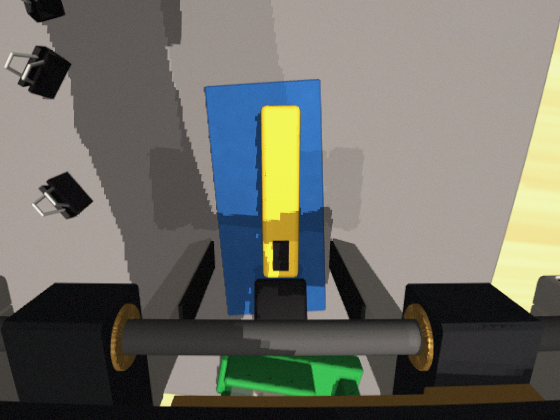

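Close wrist view: the handle runs from its rear edge at (281,107) to its front end at (281,275), and lies between the fingers, slightly to the right of their midline at about 272. The window slot is at (281,253).

```bash
python3 - <<'E'
from h import *
np.set_printoptions(precision=4,suppress=True)
w={k:v for k,v in np.load("w3.npz").items()}
h=cv2.cvtColor(w["frame"],cv2.COLOR_RGB2HSV)
m=((h[...,0]>22)&(h[...,0]<36)&(h[...,1]>150)&(h[...,2]>215)).astype(np.uint8); m[:95]=0;m[:,:250]=0;m[:,310:]=0;m[290:]=0
k=big(m); P=plane(w,k[:,0],.088); print(cv2.minAreaRect(P[:,:2].astype(np.float32)*1000))
E=[]
for r in range(118,232,8):
    c=np.flatnonzero(m[r]); E.append([(c[0]+c[-1])/2,r,c[-1]-c[0]])
E=np.array(E); Q=plane(w,E[:,:2],.088); f=np.polyfit(Q[:,0],Q[:,1],1); print("yaw",np.degrees(np.arctan(f[0])),"y at .5965",np.polyval(f,.5965),E[:,2])
x=[P[:,0].min(),P[:,0].max()]; print(x)
goto((.5965,np.polyval(f,.5965),.059),180+np.degrees(np.arctan(f[0])))
E
```

```text
((553.8366088867188, 159.8624267578125), (81.10033416748047, 25.95849609375), 6.2093353271484375)Traceback (most recent call last):
  File "<stdin>", line 9, in <module>
IndexError: index 0 is out of bounds for axis 0 with size 0
```

move_arm(
  deltas=[
    {"travel":[0,3,20],"spin":-0.007,"hand":-0.4},
    {"travel":[0,6,45],"spin":-0.007,"hand":-0.4},
    {"travel":[0,6,65],"spin":-0.007,"hand":-0.4},
    {"travel":[0,6,78],"spin":-0.007,"hand":-0.4},
    {"travel":[0,6,84],"spin":-0.007,"hand":-0.4},
  ],
)

```text
time_s: 6.95
position: [0.5975, 0.1651, 0.0647]
tool_rot: [[-0.994, -0.11, 0.002], [-0.11, 0.994, 0.0], [-0.002, 0.0, -1.0]]
contact_force: [0.3, -0.1, 0.1]
opening: 0.0659
grasp_force: 0.0
```

```bash
python3 -c "
from h import *
goto((.598,.1645,.059),186.3)"
```

```text
at [0.5975 0.1651 0.0647] yaw -173.7 F [ 0.3 -0.1  0.1] t 6.95 -> travel [-0.5 -0.6  5.7] spin 0.001
```

move_arm(
  deltas=[
    {"travel":[0,0,3],"spin":0,"hand":-0.4},
    {"travel":[0,0,5.5],"spin":0,"hand":-0.4},
    {"travel":[0,0,5.5],"spin":0,"hand":0},
    {"travel":[0,0,5.5],"spin":0,"hand":0.2},
    {"travel":[0,0,5.5],"spin":0,"hand":0.4},
  ],
  grip_force=15,
)

```text
time_s: 7.45
position: [0.597, 0.1654, 0.0589]
tool_rot: [[-0.994, -0.111, 0.001], [-0.111, 0.994, 0.0], [-0.001, 0.0, -1.0]]
contact_force: [-0.4, 1.0, 0.3]
opening: 0.0447
grasp_force: 0.0
```

move_arm(
  deltas=[
    {"travel":[0,0,0],"spin":0,"hand":1},
    {"travel":[0,0,0],"spin":0,"hand":1},
    {"travel":[0,0,0],"spin":0,"hand":1},
    {"travel":[0,0,0],"spin":0,"hand":1},
    {"travel":[0,0,0],"spin":0,"hand":1},
  ],
)

```text
time_s: 7.95
position: [0.5968, 0.1651, 0.0586]
tool_rot: [[-0.994, -0.111, 0.0], [-0.111, 0.994, -0.0], [-0.0, -0.0, -1.0]]
contact_force: [-0.5, -1.2, 1.7]
opening: 0.0276
grasp_force: 15.0
```

move_arm(
  deltas=[
    {"travel":[0,0,0],"spin":0,"hand":1},
    {"travel":[0,0,0],"spin":0,"hand":1},
    {"travel":[0,0,0],"spin":0,"hand":1},
  ],
  grip_force=35,
)

```text
time_s: 8.25
position: [0.5968, 0.1651, 0.0586]
tool_rot: [[-0.994, -0.111, 0.0], [-0.111, 0.994, -0.0], [-0.0, -0.0, -1.0]]
contact_force: [0.5, -1.0, 2.0]
opening: 0.0275
grasp_force: 35.0
```

move_arm(
  deltas=[
    {"travel":[0,0,-8],"spin":0,"hand":1},
    {"travel":[0,0,-30],"spin":0,"hand":1},
    {"travel":[0,0,-70],"spin":0,"hand":1},
    {"travel":[0,0,-115],"spin":0,"hand":1},
    {"travel":[0,0,-150],"spin":0,"hand":1},
  ],
)

```text
time_s: 8.75
position: [0.5968, 0.1659, 0.211]
tool_rot: [[-0.994, -0.111, 0.001], [-0.111, 0.994, 0.001], [-0.001, 0.001, -1.0]]
contact_force: [0.2, 0.9, -2.3]
opening: 0.0278
grasp_force: 35.0
```

```bash
python3 -c "
from h import *
goto((.441,-.203,.21),178.8)"
```

```text
at [0.5968 0.1659 0.211 ] yaw -173.6 F [ 0.2  0.9 -2.3] t 8.75 -> travel [ 195.8 -349.3    0.4] spin 0.132
```

move_arm(
  deltas=[
    {"travel":[15,-20,-5],"spin":0.01,"hand":1},
    {"travel":[37,-55,-10],"spin":0.025,"hand":1},
    {"travel":[58,-95,-10],"spin":0.04,"hand":1},
    {"travel":[79,-135,-10],"spin":0.055,"hand":1},
    {"travel":[100,-175,-10],"spin":0.066,"hand":1},
  ],
)

```text
time_s: 9.25
position: [0.5156, -0.0206, 0.2187]
tool_rot: [[-0.999, -0.045, -0.0], [-0.045, 0.999, 0.001], [-0.0, 0.001, -1.0]]
contact_force: [0.9, -1.0, -1.6]
opening: 0.0283
grasp_force: 35.0
```

move_arm(
  deltas=[
    {"travel":[34,-32,0],"spin":0.015,"hand":1},
    {"travel":[60,-70,0],"spin":0.03,"hand":1},
    {"travel":[82,-107,0],"spin":0.045,"hand":1},
    {"travel":[92,-140,0],"spin":0.058,"hand":1},
    {"travel":[98,-160,0],"spin":0.066,"hand":1},
  ],
)

```text
time_s: 9.75
position: [0.4246, -0.1863, 0.2189]
tool_rot: [[-1.0, 0.025, 0.0], [0.025, 1.0, -0.0], [-0.0, -0.0, -1.0]]
contact_force: [0.5, 0.7, -1.8]
opening: 0.028
grasp_force: 35.0
```

```bash
python3 -c "
from h import *
goto((.451,-.2042,.1666),178.8)"
```

```text
at [ 0.4246 -0.1863  0.2189] yaw 178.6 F [ 0.5  0.7 -1.8] t 9.75 -> travel [-26.9 -17.2  52.3] spin -0.004
```

move_arm(
  deltas=[
    {"travel":[-13,-9,15],"spin":-0.004,"hand":1},
    {"travel":[-26,-17,30],"spin":-0.004,"hand":1},
    {"travel":[-27,-17,45],"spin":-0.004,"hand":1},
    {"travel":[-27,-17,52],"spin":-0.004,"hand":1},
    {"travel":[-27,-17,52],"spin":-0.004,"hand":1},
  ],
)

```text
time_s: 10.25
position: [0.4517, -0.2007, 0.1657]
tool_rot: [[-1.0, 0.017, -0.002], [0.017, 1.0, 0.001], [0.002, 0.001, -1.0]]
contact_force: [0.1, -0.0, -1.5]
opening: 0.0274
grasp_force: 35.0
```

move_arm(
  deltas=[
    {"travel":[0,0,0],"spin":0,"hand":1},
    {"travel":[0,0,0],"spin":0,"hand":1},
    {"travel":[0,0,0],"spin":0,"hand":1},
  ],
)

```text
time_s: 10.55
position: [0.453, -0.2015, 0.1671]
tool_rot: [[-1.0, 0.017, 0.001], [0.017, 1.0, -0.0], [-0.001, -0.0, -1.0]]
contact_force: [0.4, 0.2, -1.4]
opening: 0.0278
grasp_force: 35.0
```

```bash
python3 - <<'E'
from h import *
from bench import eyes
fs=[]
for n in("scene","wrist"):
    c=eyes.camera(n); np.savez(n[0]+"scan.npz",**c); fs.append(c["frame"])
a=cv2.resize(fs[0][100:250,90:290],(400,300),interpolation=cv2.INTER_CUBIC)
b=fs[1][60:360,90:490]
cv2.imwrite("pics/scan.png",np.hstack([a,b])[...,::-1])
goto((.451,-.2042,.1666),178.8)
E
```

```text
at [ 0.4529 -0.2015  0.1669] yaw 179.0 F [ 1.5 -0.1 -1.4] t 10.65 -> travel [ 1.9 -2.7  0.3] spin 0.004
```

View pics/scan.png

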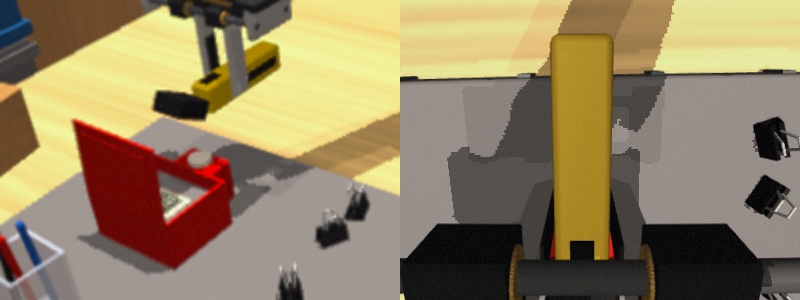

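Left, scene view: the scanner is held level at about (215,85) in the crop, its head over the ledge side and pointing at the label at (172,200), with the lid upright. Right, wrist view: the handle is straight between the fingers, with its rear at (272,98) in the full picture. Now a numeric check of the pose in the hand.

```bash
python3 - <<'E'
from h import *
np.set_printoptions(precision=4,suppress=True)
w={k:v for k,v in np.load("wscan.npz").items()}; s={k:v for k,v in np.load("sscan.npz").items()}
h=cv2.cvtColor(w["frame"],cv2.COLOR_RGB2HSV); f=w["intrinsics"][0,0]
m=((h[...,0]>18)&(h[...,0]<36)&(h[...,1]>170)).astype(np.uint8); m[:90]=0;m[:,:236]=0;m[:,310:]=0;m[300:]=0
E=[]
for r in range(120,250,10):
    g=cv2.Sobel(cv2.cvtColor(w["frame"],cv2.COLOR_RGB2GRAY)[r-2:r+3].mean(0).reshape(1,-1),cv2.CV_64F,1,0,ksize=1)[0]
    c=np.flatnonzero(m[r]); E.append([(c[0]+c[-1])/2,r,c[-1]-c[0]+1])
E=np.array(E); Q=plane(w,E[:,:2],.196); p=np.polyfit(Q[:,0],Q[:,1],1)
print("yaw",np.degrees(np.arctan(p[0])),"y at tcp x",np.polyval(p,.453),"widths",E[:,2])
T=w["world_to_cam"]
for z in (.194,.196,.198):
    a=plane(w,[[E[0,0],98]],z)[0]; print(z,"rear",a)
# metric width of the top per row if at z=.196
print([round(1000*np.linalg.norm(plane(w,[[e[0]-e[2]/2,e[1]]],.196)-plane(w,[[e[0]+e[2]/2,e[1]]],.196)),1) for e in E])
E
```

```text
yaw -0.8815790592697064 y at tcp x -0.20089308180661866 widths [63. 62. 62. 61. 60. 60. 60. 60. 59. 58. 58. 58. 58.]
0.194 rear [ 0.3699 -0.1997  0.194 ]
0.196 rear [ 0.3701 -0.1997  0.196 ]
0.198 rear [ 0.3702 -0.1997  0.198 ]
[np.float64(27.2), np.float64(27.0), np.float64(27.1), np.float64(26.9), np.float64(26.6), np.float64(26.8), np.float64(27.0), np.float64(27.2), np.float64(27.0), np.float64(26.7), np.float64(26.9), np.float64(27.1), np.float64(27.4)]
```

move_arm(
  deltas=[
    {"travel":[2,-2.5,0],"spin":0.003,"hand":1},
    {"travel":[2,-2.5,0],"spin":0.003,"hand":1},
    {"travel":[2,-2.5,0],"spin":0.003,"hand":1},
  ],
)

```text
time_s: 10.95
position: [0.4505, -0.2041, 0.1665]
tool_rot: [[-1.0, 0.02, -0.0], [0.02, 1.0, -0.0], [0.0, -0.0, -1.0]]
contact_force: [-0.1, 0.8, -2.6]
opening: 0.028
grasp_force: 35.0
```

The scanner is level (constant width), yaw −0.9°, and its origin is 2 mm ahead of the TCP, so the aim is good. Now I hold it still for over 2 s.

move_arm(
  deltas=[
    {"travel":[0,0,0],"spin":0,"hand":1},
    {"travel":[0,0,0],"spin":0,"hand":1},
    {"travel":[0,0,0],"spin":0,"hand":1},
    {"travel":[0,0,0],"spin":0,"hand":1},
    {"travel":[0,0,0],"spin":0,"hand":1},
  ],
)

```text
time_s: 11.45
position: [0.4507, -0.2039, 0.1664]
tool_rot: [[-1.0, 0.02, -0.0], [0.02, 1.0, 0.0], [0.0, 0.0, -1.0]]
contact_force: [-0.7, -0.4, -2.5]
opening: 0.0277
grasp_force: 35.0
```

move_arm(
  deltas=[
    {"travel":[0,0,0],"spin":0,"hand":1},
    {"travel":[0,0,0],"spin":0,"hand":1},
    {"travel":[0,0,0],"spin":0,"hand":1},
    {"travel":[0,0,0],"spin":0,"hand":1},
    {"travel":[0,0,0],"spin":0,"hand":1},
  ],
)

```text
time_s: 11.95
position: [0.4506, -0.204, 0.1664]
tool_rot: [[-1.0, 0.02, -0.0], [0.02, 1.0, 0.0], [0.0, 0.0, -1.0]]
contact_force: [0.3, 0.6, -1.9]
opening: 0.0277
grasp_force: 35.0
```

move_arm(
  deltas=[
    {"travel":[0,0,0],"spin":0,"hand":1},
    {"travel":[0,0,0],"spin":0,"hand":1},
    {"travel":[0,0,0],"spin":0,"hand":1},
    {"travel":[0,0,0],"spin":0,"hand":1},
    {"travel":[0,0,0],"spin":0,"hand":1},
  ],
)

```text
time_s: 12.45
position: [0.4506, -0.204, 0.1665]
tool_rot: [[-1.0, 0.02, -0.0], [0.02, 1.0, 0.0], [0.0, 0.0, -1.0]]
contact_force: [0.1, -0.4, -1.4]
opening: 0.0276
grasp_force: 35.0
```

move_arm(
  deltas=[
    {"travel":[0,0,0],"spin":0,"hand":1},
    {"travel":[0,0,0],"spin":0,"hand":1},
    {"travel":[0,0,0],"spin":0,"hand":1},
    {"travel":[0,0,0],"spin":0,"hand":1},
    {"travel":[0,0,0],"spin":0,"hand":1},
  ],
)

```text
time_s: 12.95
position: [0.4506, -0.204, 0.1664]
tool_rot: [[-1.0, 0.02, -0.0], [0.02, 1.0, 0.0], [0.0, 0.0, -1.0]]
contact_force: [-0.8, -0.1, -1.8]
opening: 0.0278
grasp_force: 35.0
```

move_arm(
  deltas=[
    {"travel":[0,0,0],"spin":0,"hand":1},
    {"travel":[0,0,0],"spin":0,"hand":1},
    {"travel":[0,0,0],"spin":0,"hand":1},
    {"travel":[0,0,0],"spin":0,"hand":1},
    {"travel":[0,0,0],"spin":0,"hand":1},
  ],
)

```text
time_s: 13.45
position: [0.4506, -0.204, 0.1664]
tool_rot: [[-1.0, 0.02, -0.0], [0.02, 1.0, 0.0], [0.0, 0.0, -1.0]]
contact_force: [-0.6, -0.3, -1.2]
opening: 0.0274
grasp_force: 35.0
```

move_arm(
  deltas=[
    {"travel":[10,0,-20],"spin":0,"hand":1},
    {"travel":[20,10,-45],"spin":0,"hand":1},
    {"travel":[20,30,-55],"spin":0,"hand":1},
  ],
)

```text
time_s: 13.75
position: [0.4306, -0.1753, 0.2232]
tool_rot: [[-1.0, 0.024, 0.002], [0.024, 1.0, -0.002], [-0.002, -0.002, -1.0]]
contact_force: [0.9, -0.1, -2.0]
opening: 0.0281
grasp_force: 35.0
```

```bash
python3 -c "
from h import *
goto((.591,.158,.21),188.5)"
```

```text
at [ 0.4306 -0.1753  0.2232] yaw 178.6 F [ 0.9 -0.1 -2. ] t 13.75 -> travel [-152.4  337.1   12.9] spin -0.172
```

move_arm(
  deltas=[
    {"travel":[-5,35,0],"spin":-0.02,"hand":1},
    {"travel":[-16,74,0],"spin":-0.04,"hand":1},
    {"travel":[-32,112,0],"spin":-0.06,"hand":1},
    {"travel":[-50,148,0],"spin":-0.08,"hand":1},
    {"travel":[-68,184,0],"spin":-0.1,"hand":1},
  ],
)

```text
time_s: 14.25
position: [0.5033, 0.0106, 0.2217]
tool_rot: [[-0.997, -0.081, 0.0], [-0.081, 0.997, 0.0], [-0.0, 0.0, -1.0]]
contact_force: [-0.4, -0.9, -1.9]
opening: 0.0278
grasp_force: 35.0
```

move_arm(
  deltas=[
    {"travel":[-25,36,0],"spin":-0.02,"hand":1},
    {"travel":[-50,72,0],"spin":-0.04,"hand":1},
    {"travel":[-75,105,0],"spin":-0.06,"hand":1},
    {"travel":[-90,130,0],"spin":-0.08,"hand":1},
    {"travel":[-95,140,0],"spin":-0.08,"hand":1},
  ],
)

```text
time_s: 14.75
position: [0.587, 0.1601, 0.2209]
tool_rot: [[-0.987, -0.164, 0.0], [-0.164, 0.987, 0.002], [-0.0, 0.002, -1.0]]
contact_force: [-1.5, 0.3, -2.1]
opening: 0.0275
grasp_force: 35.0
```

```bash
python3 -c "
from h import *
goto((.589,.155,.075),189)"
```

```text
at [0.587  0.1601 0.2209] yaw -170.6 F [-1.5  0.3 -2.1] t 14.75 -> travel [ -1.1  -5.6 145.9] spin 0.007
```

move_arm(
  deltas=[
    {"travel":[-1,-5,30],"spin":0.006,"hand":1},
    {"travel":[-1,-5.5,70],"spin":0.006,"hand":1},
    {"travel":[-1,-5.5,105],"spin":0.006,"hand":1},
    {"travel":[-1,-5.5,130],"spin":0.006,"hand":1},
    {"travel":[-1,-5.5,145],"spin":0.006,"hand":1},
  ],
)

```text
time_s: 15.25
position: [0.5865, 0.1492, 0.0744]
tool_rot: [[-0.988, -0.152, -0.004], [-0.152, 0.988, -0.002], [0.004, -0.001, -1.0]]
contact_force: [0.2, -0.4, -0.6]
opening: 0.028
grasp_force: 35.0
```

move_arm(
  deltas=[
    {"travel":[0,0,3],"spin":0,"hand":1},
    {"travel":[0,0,6],"spin":0,"hand":1},
    {"travel":[0,0,8],"spin":0,"hand":1},
    {"travel":[0,0,10],"spin":0,"hand":1},
    {"travel":[0,0,11],"spin":0,"hand":1},
  ],
)

```text
time_s: 15.75
position: [0.5887, 0.1511, 0.0662]
tool_rot: [[-0.988, -0.154, 0.001], [-0.154, 0.988, 0.0], [-0.001, 0.0, -1.0]]
contact_force: [-0.2, -0.2, -1.1]
opening: 0.0275
grasp_force: 35.0
```

```bash
python3 -c "
from h import *
goto((.589,.155,.0588),189)"
```

```text
at [0.5887 0.1511 0.0662] yaw -171.2 F [-0.2 -0.2 -1.1] t 15.75 -> travel [-0.9  3.8  7.4] spin -0.003
```

move_arm(
  deltas=[
    {"travel":[-1,4,0],"spin":0,"hand":1},
    {"travel":[-1,4,2],"spin":0,"hand":1},
    {"travel":[-1,4,4],"spin":0,"hand":1},
    {"travel":[-1,4,5.2],"spin":0,"hand":1},
    {"travel":[-1,4,6.2],"spin":0,"hand":1},
  ],
)

```text
time_s: 16.25
position: [0.5885, 0.1549, 0.059]
tool_rot: [[-0.988, -0.153, -0.0], [-0.153, 0.988, -0.0], [0.0, -0.0, -1.0]]
contact_force: [-0.1, -0.1, -1.4]
opening: 0.0279
grasp_force: 35.0
```

move_arm(
  deltas=[
    {"travel":[0,0,0.5],"spin":0,"hand":1},
    {"travel":[0,0,1],"spin":0,"hand":1},
    {"travel":[0,0,1],"spin":0,"hand":1},
  ],
)

```text
time_s: 16.55
position: [0.5885, 0.1549, 0.0586]
tool_rot: [[-0.988, -0.154, -0.0], [-0.154, 0.988, 0.0], [0.0, 0.0, -1.0]]
contact_force: [-2.1, -0.3, 3.3]
opening: 0.028
grasp_force: 35.0
```

The force has turned to +3 N, so the scanner rests on the mat. Now I release it gently and rise.

move_arm(
  deltas=[
    {"travel":[0,0,0],"spin":0,"hand":0.4},
    {"travel":[0,0,0],"spin":0,"hand":0.3},
    {"travel":[0,0,0],"spin":0,"hand":0.1},
    {"travel":[0,0,0],"spin":0,"hand":-0.2},
    {"travel":[0,0,0],"spin":0,"hand":-0.4},
  ],
  grip_force=10,
)

```text
time_s: 17.05
position: [0.5887, 0.1551, 0.0582]
tool_rot: [[-0.988, -0.154, 0.0], [-0.154, 0.988, 0.0], [-0.0, 0.0, -1.0]]
contact_force: [0.4, -0.1, -0.1]
opening: 0.0533
grasp_force: 0.0
```

move_arm(
  deltas=[
    {"travel":[0,0,0],"spin":0,"hand":-0.4},
    {"travel":[0,0,-10],"spin":0,"hand":-0.4},
    {"travel":[0,0,-40],"spin":0,"hand":-0.4},
    {"travel":[0,0,-85],"spin":0,"hand":-0.4},
    {"travel":[0,0,-130],"spin":0,"hand":-0.4},
  ],
)

```text
time_s: 17.55
position: [0.5882, 0.1548, 0.19]
tool_rot: [[-0.988, -0.153, -0.001], [-0.153, 0.988, -0.0], [0.001, -0.0, -1.0]]
contact_force: [1.0, 0.9, -0.5]
opening: 0.0659
grasp_force: 0.0
```

move_arm(
  deltas=[
    {"travel":[40,0,-20],"spin":0,"hand":-0.4},
    {"travel":[80,10,-30],"spin":0,"hand":-0.4},
    {"travel":[120,30,-30],"spin":0,"hand":-0.4},
    {"travel":[150,60,-30],"spin":0,"hand":-0.4},
    {"travel":[180,95,-30],"spin":0,"hand":-0.4},
  ],
)

```text
time_s: 18.05
position: [0.3951, 0.2211, 0.2194]
tool_rot: [[-0.989, -0.151, 0.001], [-0.151, 0.989, 0.001], [-0.002, 0.001, -1.0]]
contact_force: [0.6, 0.9, -0.2]
opening: 0.0658
grasp_force: 0.0
```

move_arm(
  deltas=[
    {"travel":[15,45,0],"spin":0,"hand":-0.4},
    {"travel":[30,90,0],"spin":0,"hand":-0.4},
    {"travel":[45,135,0],"spin":0,"hand":-0.4},
    {"travel":[55,180,0],"spin":0,"hand":-0.4},
    {"travel":[60,200,0],"spin":0,"hand":-0.4},
  ],
)

```text
time_s: 18.55
position: [0.3035, 0.4143, 0.2191]
tool_rot: [[-0.987, -0.159, -0.0], [-0.159, 0.987, 0.003], [-0.0, 0.003, -1.0]]
contact_force: [0.2, 0.1, -0.6]
opening: 0.0656
grasp_force: 0.0
```

```bash
python3 - <<'E'
from h import *
from bench import eyes
c=eyes.camera("top"); np.savez("topE.npz",**c)
s=eyes.camera("scene")
a=cv2.resize(c["frame"][80:290,140:490],None,fx=1.15,fy=1.15); b=cv2.resize(s["frame"][130:380,30:450],(403,240))
cv2.imwrite("pics/end.png",np.hstack([a[:240],b[:min(240,a.shape[0])]])[...,::-1])
for z in(.085,):
    k=big(mask(c,"yellow",(222,125,275,220))); print(cv2.minAreaRect(plane(c,k[:,0],z)[:,:2].astype(np.float32)*1000))
goto((.3,.5,.24))
E
```

```text
((568.8853149414062, 151.63099670410156), (127.66864013671875, 25.809778213500977), 8.815655708312988)
at [0.304  0.4132 0.2188] yaw -170.8 F [-0.2 -1.1 -0.7] t 18.65 -> travel [ -9.9  86.3 -21. ] spin 0.000
```

View pics/end.png

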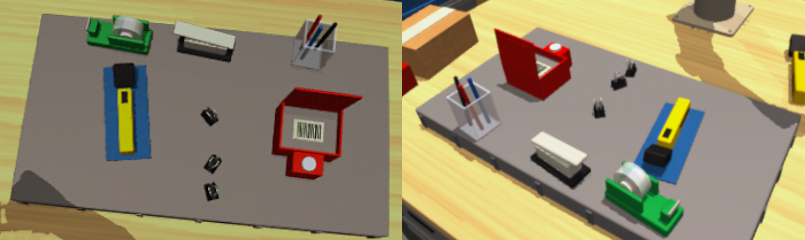

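The scanner lies right side up and lengthwise on the mat at (125,110) with a yaw of 8.8°, close to the mat's 9.2°. The box is open at (308,130), the other things are where they were, and the arm is clear.

```bash
python3 -c "
from bench import ticket
print(ticket.close_job())"
```

```text
the job is handed in; nothing more can be done
None
```

The job is handed in at about 19 s: the box is open, the small scanner was held level and still for about 2.5 s aimed at the label from about 10 cm (by the camera measurements), then laid back lengthwise on its mat and released, with nothing else disturbed.

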